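# Seat the jack module in the booth's junction box and lap its lid leaves shut

### The job

In the open junction box on the desk, push the blue jack module along the floor so that its metal toe slides under the yellow overhang and is fully home in the retaining block. Then shut the lid: first the leaf with the black rebated edge, fully down, and after it the leaf with the orange flange, fully down so that the flange laps over the first. Leave the jar, the tray of ear tips and the mouse where they are.

Things in the scene. Friction and masses are not known exactly. Their poses are not given: they have to be found in the camera images.
- box: Grey open-topped junction box fixed to the desk, 260 x 260 x 62 mm high, walls 6 mm, inner floor 6 mm above the desk. Origin: centre of its underside. Its +x points away from the robot (within 0.35 rad), to the wall with the retaining block; +y to the robot's left; z up. Leaf hinges run along box x at y = +130 mm (rebated leaf) and y = -130 mm (flanged leaf), at z = 62 mm.
- pocket (a point): Middle of the back stop face of the undercut pocket in the dark retaining block (24 mm high): box x = 112 mm, y = 0, z = 11 mm; axes as the box. Pocket: opens to box -x, 65 mm wide, 13 mm high from the box floor, 25 mm deep (x 87 to 112), under a yellow overhang 9 mm thick. Flared horns 18 mm high, 87 mm apart at x = 53, lead in. Home = toe tip at this point.
- module_center (a point): Centre of the blue block (60 x 60 x 30 mm high) of the jack module, 0.2 to 0.45 kg. Its +x face carries an aluminium toe, 27 long, 60 wide, 10 high, along the floor; x axis along the toe. Pushed sideways just ahead of this point it turns little. Starts flat on the box floor 67 to 95 mm short of home, up to 22 mm aside, turned up to 0.25 rad. Home: this point at box x = 55, y = 0, z = 21 mm.
- toe_tip (a point): Middle of the end face of the module's toe: 57 mm ahead (module x) of the block's centre, 5 mm above the module's underside.
- rebated_leaf (a joint): Hinge angle (rad) of the leaf on the box's +y side: 0 shut and level, pi/2 upright, more leans outwards, stop at 2.1; starts at 1.8 to 2.05. Cream panel 258 mm long, 5 mm thick, reaching 118 mm from the hinge, with a black rebate strip 4 mm thick under its free edge out to 136 mm. Stiff hinge (friction 0.25 N m) stays where left; about 5 N at 90 mm moves it.
- flanged_leaf (a joint): Hinge angle of the leaf on the box's -y side, same meaning, start and friction. Cream panel 258 mm long, 5 mm thick, reaching 128 mm from the hinge, with an orange flange strip 3 mm thick on its outer face 110 to 154 mm from the hinge. Shut last, the flange lies over the rebated leaf's edge; in the wrong order the leaves foul each other.
- rebated_edge (a point): Middle of the rebated leaf's free edge (panel, outer face), 118 mm from its hinge; z axis points out of the outer face. When shut, 67.5 mm above the desk.
- flanged_edge (a point): Middle of the flanged leaf's free edge (end of the orange flange, outer face), 154 mm from its hinge; z axis points out of the outer face. When shut, 71.5 mm above the desk.
- jar: Bystander: orange closed jar, 60 mm across, 75 mm high, on the desk to the right (-y) of the box, towards its far end. Origin under its centre.
- tip_tray: Bystander: small pale open tray with orange ear tips, 90 x 70 x 28 mm, on the desk to the left (+y) of the box, towards the robot. Origin under its centre.
- mouse: Bystander: white computer mouse without cable, 100 x 58 x 24 mm, on the desk to the right (-y) of the box, towards the robot. Origin under its centre.
Not all that is in view belongs to the job. What is shaped like the part that bears module_center but pink or purple is not meant.

How it is judged:
By the outcome, as a careful person would: the job done as asked, in the order asked, and still so for the second after the job is handed in, with the robot touching nothing.
It also fails if it takes over 70 s, if anything falls off the work surface, if the arm or the gripper's body presses on something with over 40 N, if the wrist force passes 120 N, or if a joint passes its speed limit or range.

### The arm

A 6-joint arm with a two-finger parallel gripper is mounted at the origin on the work surface. World frame = base frame: x ahead of the robot, y to its left, z up, the work surface at z = 0. Lengths are in m, angles in rad, forces in N, time in s.
With the tool pointing down it reaches from about 0.35 to 0.725 m from the base axis. Payload 4.3 kg.
Tool frame: the origin (TCP) lies between the finger pads; the fingertips stand 8 mm ahead of it and the grasp point (between the pads) lies 11 mm behind it; z points along the fingers, y is the direction in which the jaws open and shut (so a half turn about z gives the same grasp; the last joint's range is limited). The gripper opens to 85 mm and grips with 20 to 120 N. Pads are 22 mm wide; open, the fingers measure 114 mm over their backs; the gripper's body (76 mm by 85 mm) begins 54 mm behind the grasp point. The pads swing forward as they close: fully open they stand 13 mm farther back than shut.
Start: joints at [1.076, 0.377, 0.081, 1.274, 0, 1.46], TCP at [0.216, 0.533, 0.239] pointing down, gripper open.
Joint ranges: [-2.72, 2.72], [-0.84, 1.66], [-1.02, 1.22], [-1.77, 2.12], [-1.37, 1.28], [-3.14, 3.14]. Speed limits (rad/s): [2.57, 2.57, 3.14, 3.14, 3.14, 3.14].

### API

Orientations are given as a rotation vector (axis times angle).
In Python, from workcell import env gives the robot as it stands.
- The arm moves only by the tool carry_out, never from a script. Its argument "series" is a list that holds one entry, the list of rows, each a list of 7 numbers: the closure, from -1 (fully open) to 1 (shut), so that 0 is half open, then the shift along the tool's x, y, z in mm, then the turn, a rotation vector about the tool's x, y, z in rad. In form: [[[grip, tx, ty, tz, rx, ry, rz], ...]]. A call has 1 to 10 rows; each row shifts and turns the commanded pose from where the row before left it, along the tool's axes as they then stand; what a row does not reach is not made up. A row lasts 1/10 s, in which the tool goes at most 50 mm and 8.59 degrees, less where a joint would pass 70% of its speed; a pose out of reach is approached as far as the arm can. A call is refused whole if a number of a shift passes 50 or a number of a turn 0.15, either way. A call with a gripper value outside its range is refused whole. The fingers move at their own pace and stop on an object; the grip force is fixed at half the most. Time passes only in rows, so rows that do not move let the fingers close. It gives the time, the measured TCP pose, the force and the opening at its end, in the units of the state.
- env.get_state(): the state, without advancing time (a new reading comes with each control period).
- env.camera(name): name is "scene" or "top" or "wrist"; returns a dict with "color" (384x512x3 uint8, red, green, blue), "camera_matrix" (3x3 intrinsics, pixels), "extrinsics" (4x4, takes a point from world to camera coordinates). Camera axes: x right, y down, z forward; pixel columns grow to the right and rows downward; lengths in m; the calibration is good to about 2 mm. A picture is of the moment at which its call begins. There is no depth.
- env.finish_job(): hands the job in, once; it reports no verdict.
The state is a dict: "clock": time; "qpos": joint angles; "joint_vel": joint speeds; "effort": joint torques, N m; "ee_pos": TCP position; "tool_rot": TCP orientation; "force": force on the tool from outside, world axes, zero at the start; "torque": the same for the moment, N m; "gripper_width": finger opening in m.
Only numpy, scipy, OpenCV 4.12 (cv2) and the standard library are available. Lean on these libraries where they do the work, as an engineer would, in place of code of your own. Each camera call takes 0.05 s, during which the arm holds its last target.

## Working session

There is one attempt and no reset: what is moved stays moved. The work goes in short steps, Python scripts to look and compute and a tool call to move; the robot and the scene stay as the last step left them, time stands still between calls to the robot, and variables do not carry over. Pictures are saved under pics/ and viewed, and the job is handed in when it is done.

Besides the shell and the picture viewer there is one more tool, called as name(argument=value, ...) on one line, values as JSON. carry_out: Moves the arm, as the interface text tells. Its arguments: {"type":"object","properties":{"series":{"type":"array"}},"required":["series"]}

```bash
ls; mkdir -p pics
python3 - <<'E'
from workcell import env
import cv2
s=env.get_state()
for k,v in s.items(): print(k,v)
for n in ["scene","top","wrist"]:
    c=env.camera(n); cv2.imwrite(f"pics/{n}0.png",c["color"][:,:,::-1]); print(n,c["camera_matrix"].round(2).tolist(),c["extrinsics"].round(4).tolist())
E
```

```text
pics
clock 0.0
qpos [ 1.07572086e+00  3.78072518e-01  7.96453230e-02  1.27439647e+00
 -1.78917158e-05  1.46049175e+00]
joint_vel [ 3.34946814e-04 -8.72866123e-04 -6.70860150e-04 -2.24761449e-03
  8.18333211e-04  5.19350299e-05]
effort [-1.07308122e-04 -4.63596833e+01  2.69879240e+01  2.07748159e-02
 -2.37852573e-04 -1.62419121e-05]
ee_pos [0.21552499 0.53239978 0.23836298]
tool_rot [-6.00562668e-01 -3.08305533e+00  3.04756944e-03]
force [-0.37547649 -0.05709894 -0.20641274]
torque [-0.02416635 -0.0187746  -0.03176965]
gripper_width 0.08535865728754252
scene [[414.34, 0.0, 259.59], [0.0, 414.34, 188.6], [0.0, 0.0, 1.0]] [[0.5424, 0.8398, -0.023, -0.2946], [0.4309, -0.3016, -0.8505, -0.1462], [-0.7212, 0.4514, -0.5255, 1.4074], [0.0, 0.0, 0.0, 1.0]]
top [[484.94, 0.0, 244.79], [0.0, 484.94, 184.88], [0.0, 0.0, 1.0]] [[0.0049, -0.9997, 0.0238, -0.0236], [-0.9979, -0.0064, -0.0644, 0.5473], [0.0645, -0.0234, -0.9976, 1.4226], [0.0, 0.0, 0.0, 1.0]]
wrist [[290.31, 0.0, 260.05], [0.0, 290.31, 194.49], [0.0, 0.0, 1.0]] [[0.3752, 0.927, -0.0012, -0.575], [0.8928, -0.361, 0.2695, -0.0351], [0.2494, -0.1022, -0.963, 0.3793], [0.0, 0.0, 0.0, 1.0]]
```

View pics/scene0.png

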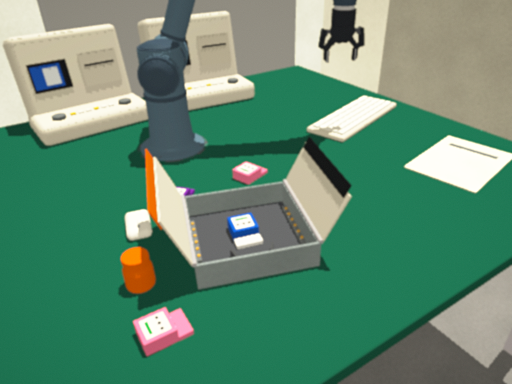

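View pics/top0.png

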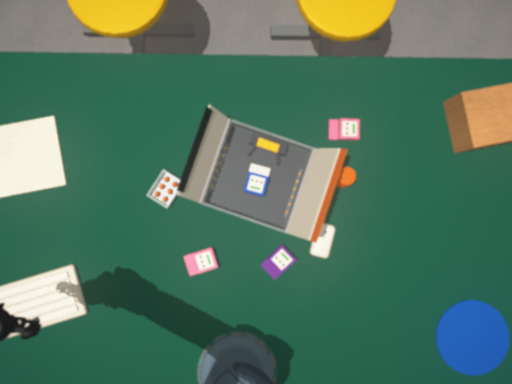

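Run:
```python
import cv2
im=cv2.imread("pics/top0.png")
cv2.imwrite("pics/topcrop.png",cv2.resize(im[90:290,140:340],(800,600)[:1]*0 or (600,600),interpolation=cv2.INTER_CUBIC))
```

```text
(no output)
```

View pics/topcrop.png

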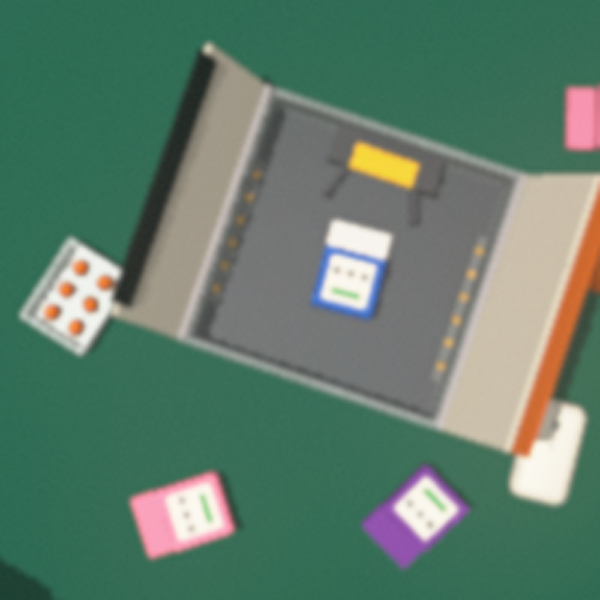

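```bash
cat > h.py <<'E'
import numpy as np, cv2
from scipy.spatial.transform import Rotation as R
from workcell import env
def proj(c,P):
    P=np.atleast_2d(P); E=c["extrinsics"]; q=P@E[:3,:3].T+E[:3,3]; q=q@c["camera_matrix"].T
    return q[:,:2]/q[:,2:]
def onplane(c,uv,z):
    E=c["extrinsics"]; o=-E[:3,:3].T@E[:3,3]
    d=np.c_[np.atleast_2d(uv),np.ones(len(np.atleast_2d(uv)))]@np.linalg.inv(c["camera_matrix"]).T@E[:3,:3]
    t=(z-o[2])/d[:,2]; return o+d*t[:,None]
def b2w(b,P):
    P=np.atleast_2d(P); x,y,a=b; c,s=np.cos(a),np.sin(a)
    return np.c_[x+c*P[:,0]-s*P[:,1], y+s*P[:,0]+c*P[:,1], P[:,2]]
def leaf(side,th,r,n,x):  # side +1 rebated; r from hinge, n offset along outer normal; box coords
    return np.array([x, side*(.130-r*np.cos(th)+n*np.sin(th)), .062+r*np.sin(th)+n*np.cos(th)])
E
python3 - <<'E'
from h import *
c=env.camera("top")
f=lambda L:np.array(L)/3+[140-.33,90-.33]
rim=onplane(c,f([(270,90),(522,178),(187,335),(438,420)]),.062); print(rim.round(4))
blk=onplane(c,f([(327,247),(387,262),(374,318),(313,304)]),.036); print(blk.round(4), blk.mean(0))
toe=onplane(c,f([(333,219),(392,235)]),.016); print(toe.round(4))
yel=onplane(c,f([(357,141),(420,162),(412,188),(349,170)]),.030); print(yel.round(4))
for n in [rim]: print(n.mean(0), np.linalg.norm(rim[0]-rim[1]),np.linalg.norm(rim[0]-rim[2]))
im=env.camera("scene")["color"][:,:,::-1][130:300,130:370]
cv2.imwrite("pics/sc.png",cv2.resize(im,(800,567),interpolation=cv2.INTER_CUBIC))
cv2.imwrite("pics/tc.png",cv2.resize(c["color"][:,:,::-1][115:215,200:330],(780,600),interpolation=cv2.INTER_CUBIC))
E
```

```text
[[ 0.7339  0.0253  0.062 ]
 [ 0.6502 -0.219   0.062 ]
 [ 0.4965  0.103   0.062 ]
 [ 0.4165 -0.1374  0.062 ]]
[[ 0.5842 -0.0313  0.036 ]
 [ 0.5698 -0.0902  0.036 ]
 [ 0.5149 -0.0776  0.036 ]
 [ 0.5282 -0.0179  0.036 ]] [ 0.54927484 -0.05426369  0.036     ]
[[ 0.614  -0.0378  0.016 ]
 [ 0.5985 -0.0966  0.016 ]]
[[ 0.6902 -0.0608  0.03  ]
 [ 0.6698 -0.1232  0.03  ]
 [ 0.6438 -0.1153  0.03  ]
 [ 0.6612 -0.0529  0.03  ]]
[ 0.57426093 -0.05703815  0.062     ] 0.2582745979304931 0.249817779765349
```

View pics/tc.png

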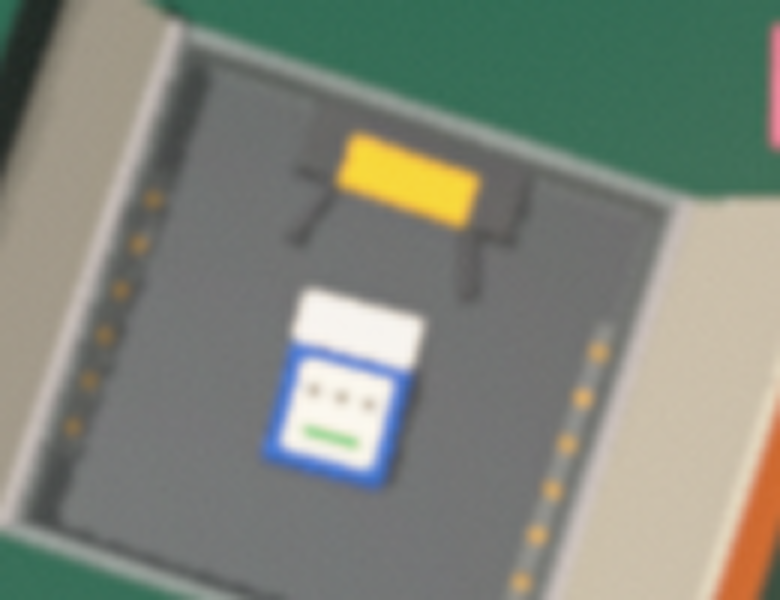

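View pics/sc.png

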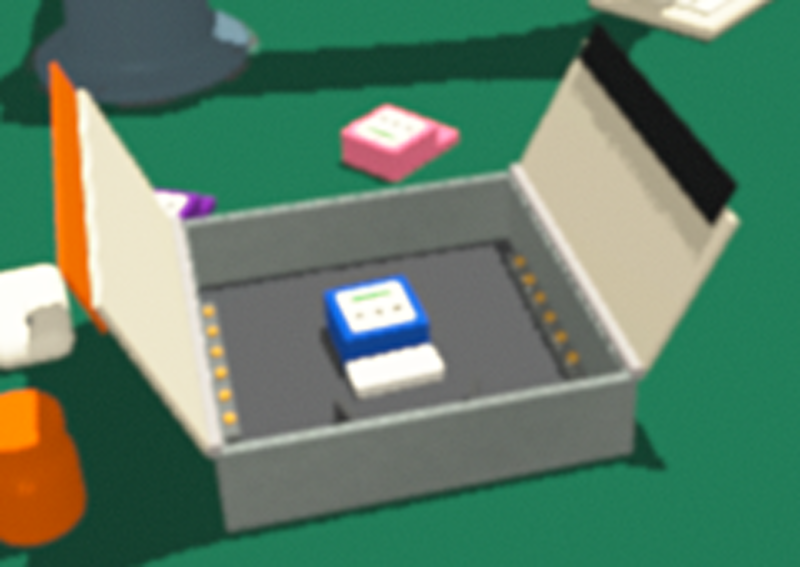

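```bash
cat > fit.py <<'E'
from h import *
from scipy.optimize import least_squares
t=env.camera("top"); s=env.camera("scene")
ft=lambda L:np.array(L,float)/3+[140-.33,90-.33]
fs=lambda L:np.array(L,float)*.3+[130-.35,130-.35]
B=np.array([(.13,.13,.062),(.13,-.13,.062),(-.13,.13,.062),(-.13,-.13,.062)])
Y=np.array([(.112,.0325,.030),(.112,-.0325,.030),(.087,-.0325,.030),(.087,.0325,.030)])
S=np.array([(.13,-.13,.062),(.13,-.13,0),(.13,.13,.062),(.13,.13,0)])
uvB=ft([(270,90),(522,178),(187,335),(438,420)]);uvY=ft([(357,141),(420,162),(412,188),(349,170)])
uvS=fs([(218,452),(230,530),(640,375),(632,452)])
g=lambda b:np.r_[(proj(t,b2w(b,B))-uvB).ravel(),(proj(t,b2w(b,Y))-uvY).ravel(),(proj(s,b2w(b,S))-uvS).ravel()]
r=least_squares(g,[.573,-.0565,-.326],loss='soft_l1'); print(r.x.round(4)); print(g(r.x).reshape(-1,2).round(1).tolist())
b=r.x
M=np.array([(.03,.03,.03),(.03,-.03,.03),(-.03,-.03,.03),(-.03,.03,.03),(.057,.03,.010),(.057,-.03,.010)])
uvM=ft([(327,247),(387,262),(374,318),(313,304),(333,219),(392,235)])
gm=lambda m:(proj(t,b2w(m,M)+[0,0,.006])-uvM).ravel()
m=least_squares(gm,[.549,-.054,-.23]).x; print(m.round(4),gm(m).reshape(-1,2).round(1).tolist())
d=m[:2]-b[:2]; c_,s_=np.cos(b[2]),np.sin(b[2]); print("mod in box",c_*d[0]+s_*d[1],-s_*d[0]+c_*d[1],m[2]-b[2])
im=t["color"][:,:,::-1].copy(); im=cv2.resize(im[90:290,140:340],(600,600),interpolation=cv2.INTER_CUBIC)
def dr(P,col):
    q=((proj(t,P)-[140-.33,90-.33])*3).round().astype(int); cv2.polylines(im,[q],True,col,1)
dr(b2w(b,B[[0,1,3,2]]),(0,0,255)); dr(b2w(b,Y),(0,0,255)); dr(b2w(b,[(.124,.124,.006),(.124,-.124,.006),(-.124,-.124,.006),(-.124,.124,.006)]),(255,0,255))
dr(b2w(m,M[:4])+[0,0,.006],(0,255,255)); dr(b2w(m,[(.057,.03,.016),(.057,-.03,.016),(.03,-.03,.016),(.03,.03,.016)]),(0,255,255))
for sd,R_ in((1,.118),(-1,.154)):
  for th in (1.8,1.9,2.0): dr(b2w(b,[leaf(sd,th,R_,.0055,.129),leaf(sd,th,R_,.0055,-.129)]),(255,255,0))
cv2.imwrite("pics/ov.png",im)
E
python3 fit.py
```

```text
[ 0.573  -0.0554 -0.3247]
[[-0.4, -1.3], [0.3, -1.6], [-2.2, 1.8], [-0.1, 2.9], [-0.2, 0.2], [-0.4, 0.3], [-0.5, -0.4], [-0.2, -1.6], [-0.3, 0.5], [-0.6, 0.2], [-0.8, 0.3], [-0.0, -0.2]]
[ 0.5498 -0.0542 -0.2317] [[0.2, -0.6], [0.0, -0.8], [-0.4, 0.4], [0.1, 0.3], [0.1, 0.6], [-0.0, 0.0]]
mod in box -0.022423751959698913 -0.006344962172248692 0.09297050814242011
```

View pics/ov.png

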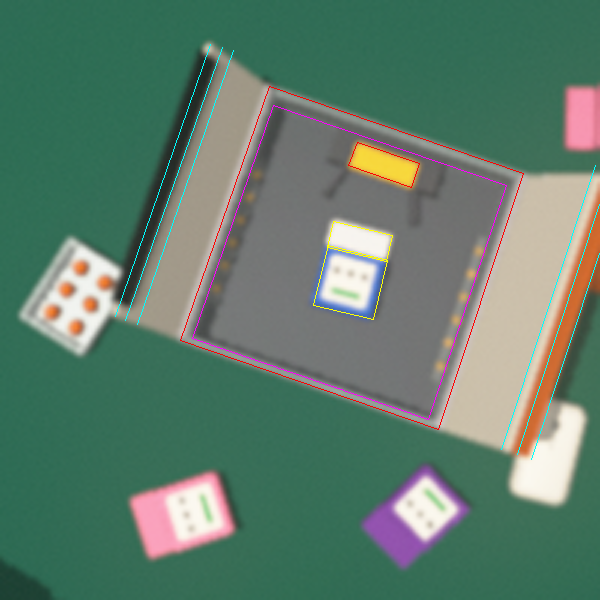

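```bash
cat >> h.py <<'E'
BOX=(.573,-.0554,-.325)
def go(pos=None,yaw=None,box=None,st=None):
    """delta rows to vertical tool with tool y along world yaw+90deg (either sign)"""
    st=st or env.get_state(); Rm=R.from_rotvec(st["tool_rot"]); p=st["ee_pos"]
    if box is not None: pos=b2w(BOX,[box])[0]
    if yaw is None: Rt=Rm
    else:
        best=None
        for k in (0,np.pi):
            a=yaw+k; X=np.array([np.cos(a),np.sin(a),0]);Z=np.array([0,0,-1.]);Y=np.cross(Z,X)
            C=R.from_matrix(np.c_[X,Y,Z]); m=(Rm.inv()*C).magnitude()
            if best is None or m<best[0]: best=(m,C,k)
        Rt=best[1]; print("k",best[2])
    rv=(Rm.inv()*Rt).as_rotvec()
    print("pos",p.round(4),"tgt",np.round(pos,4),"q6",st["qpos"].round(2).tolist(),"F",st["force"].round(1),"w",round(st["gripper_width"],4),"t",round(st["clock"],2))
    print("rot",rv.round(3),"shift in current axes mm",(Rm.inv().apply(pos-p)*1e3).round(1),"shift in target axes",(Rt.inv().apply(pos-p)*1e3).round(1))
E
python3 - <<'E'
from h import *
m=(.5498,-.0542,-.232)
g=b2w(m,[(-.017,0,.24)])[0]
go(pos=g,yaw=-.232)
E
```

```text
k 3.141592653589793
pos [0.2158 0.5328 0.2391] tgt [ 0.5333 -0.0503  0.24  ] q6 [1.08, 0.38, 0.08, 1.27, 0.0, 1.46] F [-0.1 -1.   0.1] w 0.085 t 0.35
rot [-0.    -0.    -0.153] shift in current axes mm [-513.2 -421.3   -0.8] shift in target axes [-443.1 -494.5   -0.9]
```

carry_out(series=[[[-1,0,0,0,0,0,-0.077],[-1,-20,-22,0,0,0,-0.076],[-1,-28,-31,0,0,0,0],[-1,-28,-31,0,0,0,0],[-1,-28,-31,0,0,0,0],[-1,-28,-31,0,0,0,0],[-1,-28,-31,0,0,0,0],[-1,-28,-31,0,0,0,0],[-1,-28,-31,0,0,0,0],[-1,-28,-31,0,0,0,0]]])

```text
clock: 1.35
ee_pos: [0.3899, 0.2116, 0.2395]
tool_rot: [0.363, 3.12, 0.001]
force: [1.0, 0.3, -0.1]
gripper_width: 0.0852
```

carry_out(series=[[[-1,-28,-31,0,0,0,0],[-1,-28,-31,0,0,0,0],[-1,-28,-31,0,0,0,0],[-1,-28,-31,0,0,0,0],[-1,-28,-31,0,0,0,0],[-1,-28,-31,0,0,0,0],[-1,-28,-31,0,0,0,0],[-1,0,0,0,0,0,0],[-1,0,0,0,0,0,0]]])

```text
clock: 2.25
ee_pos: [0.5302, -0.0437, 0.239]
tool_rot: [-0.366, -3.12, -0.001]
force: [-1.0, 0.3, -0.4]
gripper_width: 0.0855
```

Run:
```python
from h import *
m=(.5498,-.0542,-.232)
g=b2w(m,[(-.017,0,.24)])[0]
go(pos=g,yaw=-.232)
w=env.camera("wrist"); cv2.imwrite("pics/w1.png",w["color"][:,:,::-1])
```

```text
k 3.141592653589793
pos [ 0.5302 -0.0437  0.239 ] tgt [ 0.5333 -0.0503  0.24  ] q6 [-0.2, 0.29, -0.04, 1.24, 0.0, 0.03] F [-1.   0.3 -0.4] w 0.0855 t 2.25
rot [ 0.    -0.001 -0.002] shift in current axes mm [-4.5 -5.7 -1. ] shift in target axes [-4.5 -5.7 -1. ]
```

View pics/w1.png

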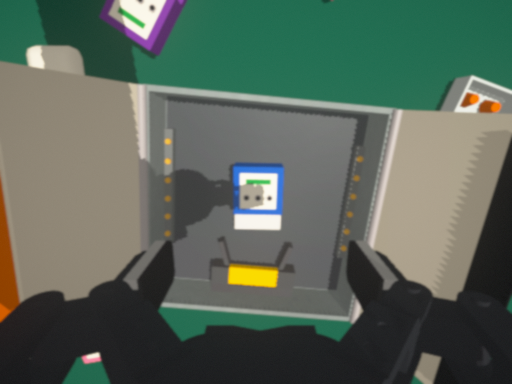

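Run:
```python
from h import *
w=env.camera("wrist"); im=w["color"][:,:,::-1]
m=(.5498,-.0542,-.232)
im=cv2.resize(im[140:320,180:340],None,fx=3.3333,fy=3.3333,interpolation=cv2.INTER_CUBIC)
def dr(P,col):
    q=((proj(w,P)-[180-.35,140-.35])*3.3333).round().astype(int); cv2.polylines(im,[q],True,col,1)
dr(b2w(m,[(.03,.03,.036),(.03,-.03,.036),(-.03,-.03,.036),(-.03,.03,.036)]),(0,255,255))
dr(b2w(m,[(.057,.03,.016),(.057,-.03,.016),(.03,-.03,.016),(.03,.03,.016)]),(0,255,255))
dr(b2w(BOX,[(.112,.0325,.030),(.112,-.0325,.030),(.087,-.0325,.030),(.087,.0325,.030)]),(0,0,255))
dr(b2w(BOX,[(.13,.13,.062),(.13,-.13,.062),(-.13,-.13,.062),(-.13,.13,.062)]),(0,0,255))
cv2.imwrite("pics/w2.png",im)
```

```text
(no output)
```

View pics/w2.png

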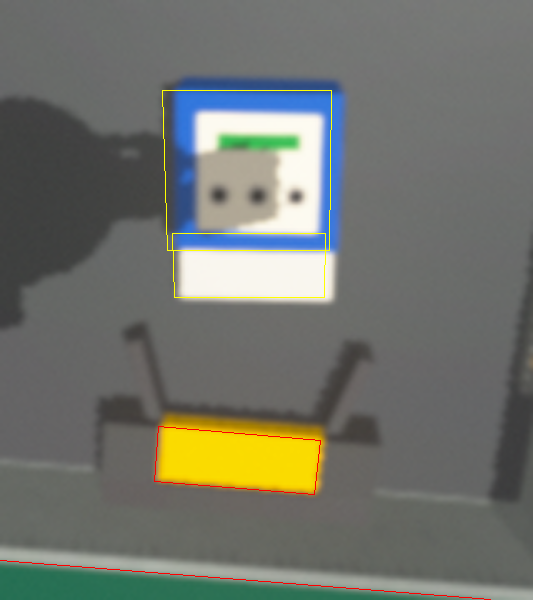

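carry_out(series=[[[-1,-4,-3.5,20,0,0,0],[-1,0,0,40,0,0,0],[-1,0,0,40,0,0,0],[-1,0,0,40,0,0,0],[-1,0,0,30,0,0,0],[-1,0,0,20,0,0,0],[-1,0,0,15,0,0,0],[-1,0,0,10,0,0,0],[-1,0,0,4,0,0,0],[-1,0,0,0,0,0,0]]])

```text
clock: 3.35
ee_pos: [0.5331, -0.0468, 0.0204]
tool_rot: [-0.362, -3.12, -0.0]
force: [0.1, 0.6, 0.3]
gripper_width: 0.0854
```

Run:
```python
from h import *
m=(.5498,-.0542,-.232)
go(pos=b2w(m,[(-.017,0,.018)])[0],yaw=-.232)
w=env.camera("scene"); cv2.imwrite("pics/s2.png",cv2.resize(w["color"][110:290,130:370,::-1],(800,600),interpolation=cv2.INTER_CUBIC))
```

```text
k 3.141592653589793
pos [ 0.5331 -0.0468  0.0204] tgt [ 0.5333 -0.0503  0.018 ] q6 [-0.21, 0.47, -0.39, 0.71, 0.0, 0.02] F [0.1 0.6 0.3] w 0.0854 t 3.35
rot [ 0.    -0.     0.001] shift in current axes mm [-1.  -3.4  2.4] shift in target axes [-1.  -3.4  2.4]
```

View pics/s2.png

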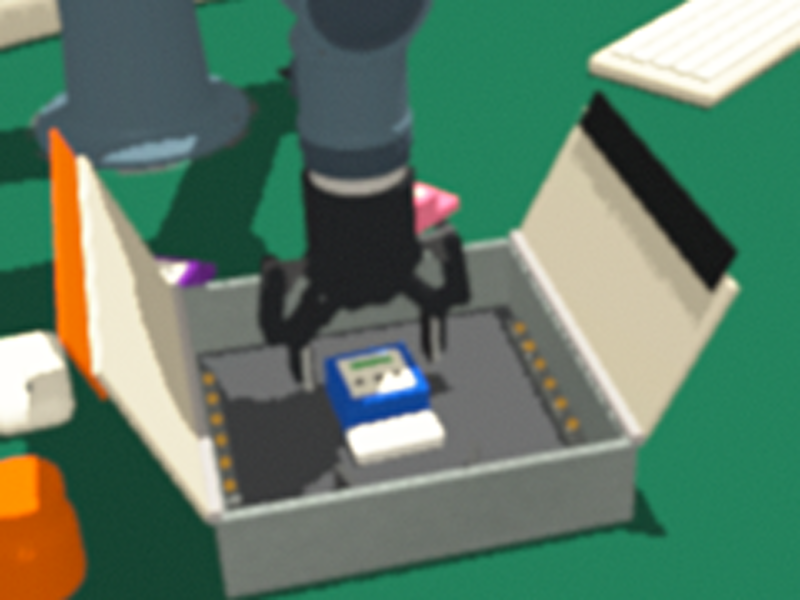

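carry_out(series=[[[-0.5,0,0,0,0,0,0],[0,0,0,0,0,0,0],[0,0,0,0,0,0,0],[0,0,0,0,0,0,0],[0,0,0,0,0,0,0]]])

```text
clock: 3.9
ee_pos: [0.5343, -0.0475, 0.0216]
tool_rot: [0.363, 3.118, 0.0]
force: [-1.6, 1.3, 5.7]
gripper_width: 0.0583
```

Run:
```python
from h import *
go(box=(.033,.0,.0204),yaw=BOX[2])
w=env.camera("scene"); cv2.imwrite("pics/s3.png",cv2.resize(w["color"][110:290,130:370,::-1],(800,600),interpolation=cv2.INTER_CUBIC))
w=env.camera("wrist"); cv2.imwrite("pics/w3.png",w["color"][:,:,::-1])
```

```text
k 3.141592653589793
pos [ 0.5343 -0.0475  0.0216] tgt [ 0.6043 -0.0659  0.0204] q6 [-0.21, 0.47, -0.39, 0.71, 0.0, 0.02] F [-1.6  1.3  5.7] w 0.0583 t 3.9
rot [0.001 0.002 0.093] shift in current axes mm [-72.3  -1.8   1.4] shift in target axes [-72.2   4.9   1.2]
```

View pics/s3.png

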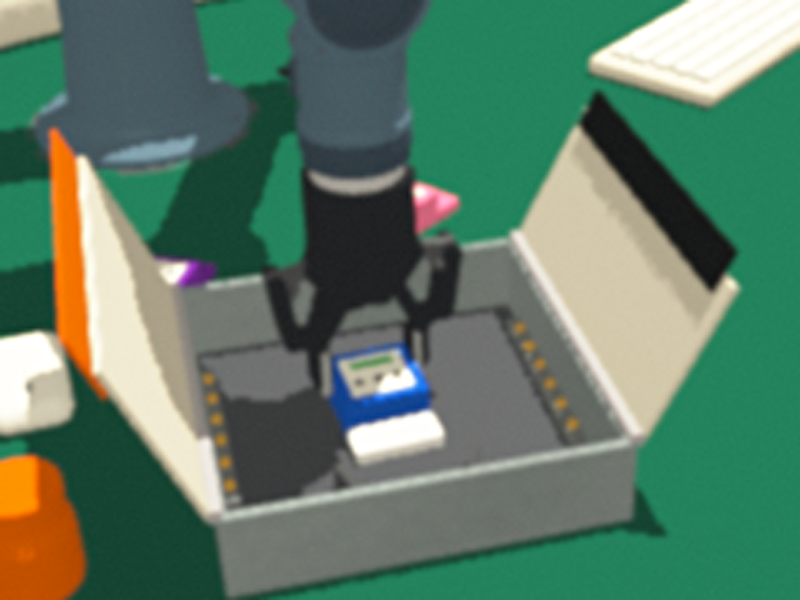

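View pics/w3.png

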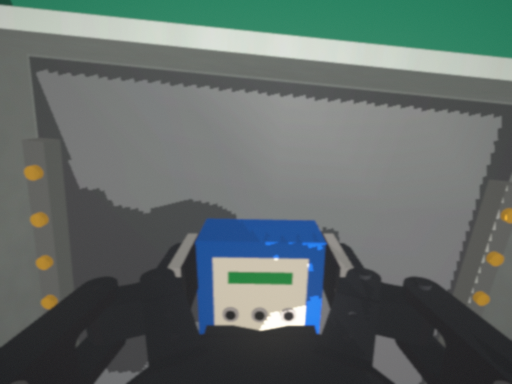

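carry_out(series=[[[0,-3,1,0,0,0,0.03],[0,-4,1,0,0,0,0.03],[0,-5,1,0,0,0,0.03],[0,-6,1,0,0,0,0.003],[0,-6,1,0,0,0,0],[0,-6,0,0,0,0,0],[0,0,0,0,0,0,0],[0,0,0,0,0,0,0]]])

```text
clock: 4.8
ee_pos: [0.5616, -0.0512, 0.0215]
tool_rot: [-0.508, -3.098, 0.0]
force: [-6.5, 1.9, 11.5]
gripper_width: 0.059
```

Run:
```python
from h import *
go(box=(.025,.0,.0216),yaw=BOX[2])
w=env.camera("scene"); cv2.imwrite("pics/s4.png",cv2.resize(w["color"][190:270,180:300,::-1],(800,533),interpolation=cv2.INTER_CUBIC))
w=env.camera("top"); cv2.imwrite("pics/t4.png",cv2.resize(w["color"][115:215,200:330,::-1],(780,600),interpolation=cv2.INTER_CUBIC))
```

```text
k 3.141592653589793
pos [ 0.5616 -0.0512  0.0215] tgt [ 0.5967 -0.0634  0.0216] q6 [-0.2, 0.52, -0.3, 0.76, -0.0, 0.12] F [-6.5  1.9 11.5] w 0.059 t 4.8
rot [-0.001 -0.002 -0.   ] shift in current axes mm [-37.1  -0.3  -0.2] shift in target axes [-37.1  -0.3  -0.1]
```

View pics/s4.png

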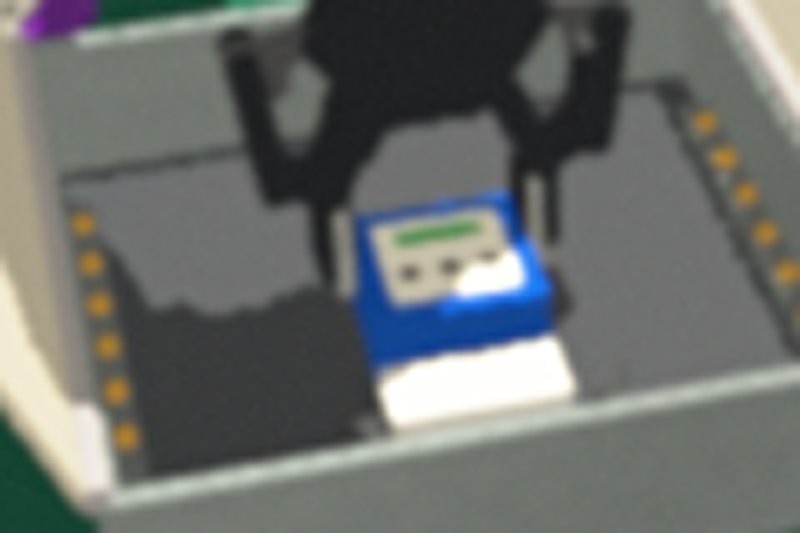

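View pics/t4.png

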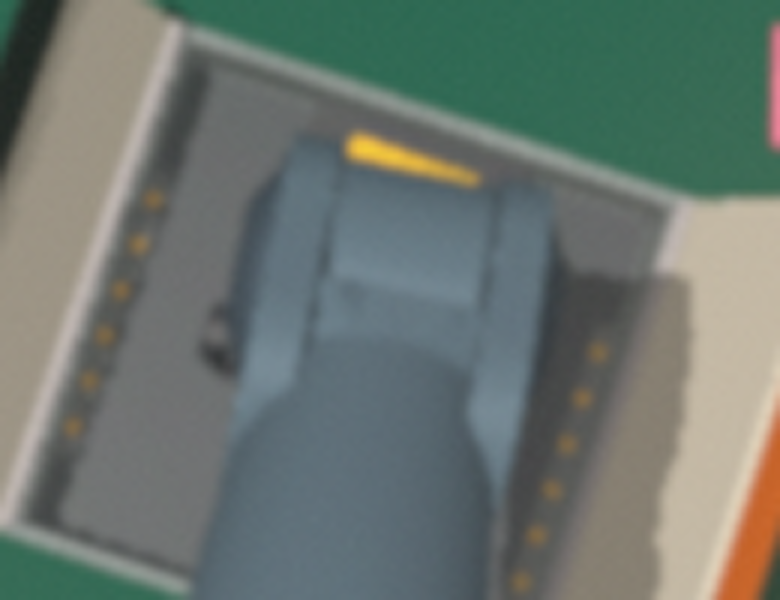

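carry_out(series=[[[0,-6,0,-0.5,0,0,0],[0,-6,0,0,0,0,0],[0,-6,0,0,0,0,0],[0,-6,0,0,0,0,0],[0,-5,0,0,0,0,0],[0,-4,0,0,0,0,0],[0,-4,0,0,0,0,0],[0,0,0,0,0,0,0],[0,0,0,0,0,0,0]]])

```text
clock: 5.8
ee_pos: [0.597, -0.0631, 0.0216]
tool_rot: [-0.508, -3.098, 0.0]
force: [-4.9, 1.7, 7.2]
gripper_width: 0.0587
```

Run:
```python
from h import *
go(box=(.025,.0,.0216),yaw=BOX[2])
w=env.camera("scene"); cv2.imwrite("pics/s5.png",cv2.resize(w["color"][190:270,180:300,::-1],(800,533),interpolation=cv2.INTER_CUBIC))
```

```text
k 3.141592653589793
pos [ 0.597  -0.0631  0.0216] tgt [ 0.5967 -0.0634  0.0216] q6 [-0.21, 0.58, -0.19, 0.8, -0.0, 0.11] F [-4.9  1.7  7.2] w 0.0587 t 5.8
rot [-0.    -0.002 -0.   ] shift in current axes mm [ 0.2 -0.4 -0. ] shift in target axes [ 0.2 -0.4 -0. ]
```

View pics/s5.png

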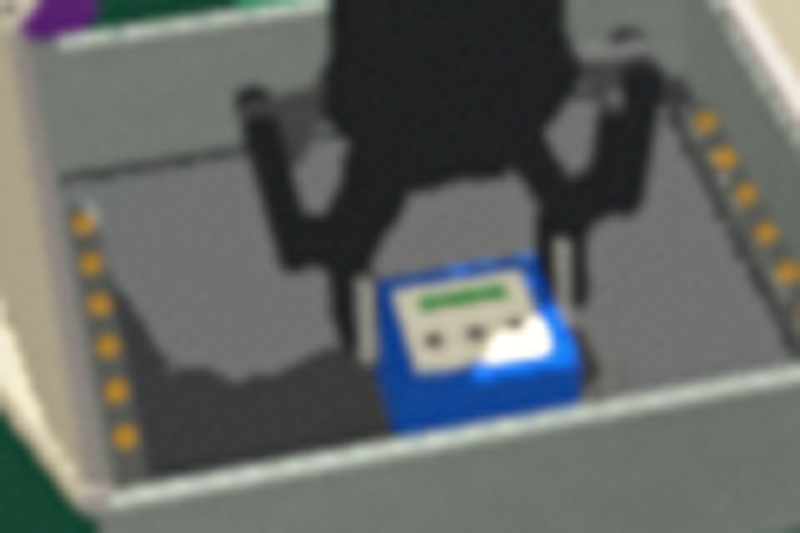

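carry_out(series=[[[0,-3,0,0,0,0,0],[0,-3,0,0,0,0,0],[0,-3,0,0,0,0,0],[0,0,0,0,0,0,0]]])

```text
clock: 6.25
ee_pos: [0.6053, -0.0658, 0.0216]
tool_rot: [-0.508, -3.097, -0.0]
force: [-6.2, 2.2, 7.2]
gripper_width: 0.0586
```

carry_out(series=[[[0,-1,0,0,0,0,0],[0,-1,0,0,0,0,0],[0,0,0,0,0,0,0]]])

```text
clock: 6.55
ee_pos: [0.6066, -0.0663, 0.0216]
tool_rot: [-0.508, -3.096, -0.0]
force: [-7.1, 2.9, 9.5]
gripper_width: 0.0585
```

carry_out(series=[[[0,-1,0,0,0,0,0],[0,-1,0,0,0,0,0],[0,0,0,0,0,0,0]]])

```text
clock: 6.85
ee_pos: [0.6085, -0.0669, 0.0216]
tool_rot: [-0.508, -3.097, -0.0]
force: [-6.7, 2.8, 8.5]
gripper_width: 0.0587
```

carry_out(series=[[[0,-1,0,0,0,0,0],[0,-1,0,0,0,0,0],[0,0,0,0,0,0,0]]])

```text
clock: 7.15
ee_pos: [0.6088, -0.067, 0.0215]
tool_rot: [-0.507, -3.094, -0.001]
force: [-11.6, 3.8, 12.9]
gripper_width: 0.0586
```

carry_out(series=[[[0,-1,0,0,0,0,0],[0,-1,0,0,0,0,0],[0,0,0,0,0,0,0]]])

```text
clock: 7.45
ee_pos: [0.6088, -0.067, 0.0215]
tool_rot: [-0.506, -3.09, -0.001]
force: [-15.9, 5.6, 17.8]
gripper_width: 0.059
```

Run:
```python
from h import *
go(box=(.038,.0,.0216),yaw=BOX[2])
w=env.camera("scene"); cv2.imwrite("pics/s6.png",cv2.resize(w["color"][190:270,180:300,::-1],(800,533),interpolation=cv2.INTER_CUBIC))
w=env.camera("wrist"); cv2.imwrite("pics/w6.png",w["color"][:,:,::-1])
```

```text
k 3.141592653589793
pos [ 0.6088 -0.067   0.0215] tgt [ 0.609  -0.0675  0.0216] q6 [-0.21, 0.6, -0.14, 0.83, 0.0, 0.11] F [-15.9   5.6  17.8] w 0.059 t 7.45
rot [-0.001 -0.01   0.   ] shift in current axes mm [-0.3 -0.4 -0.1] shift in target axes [-0.3 -0.4 -0.1]
```

View pics/s6.png

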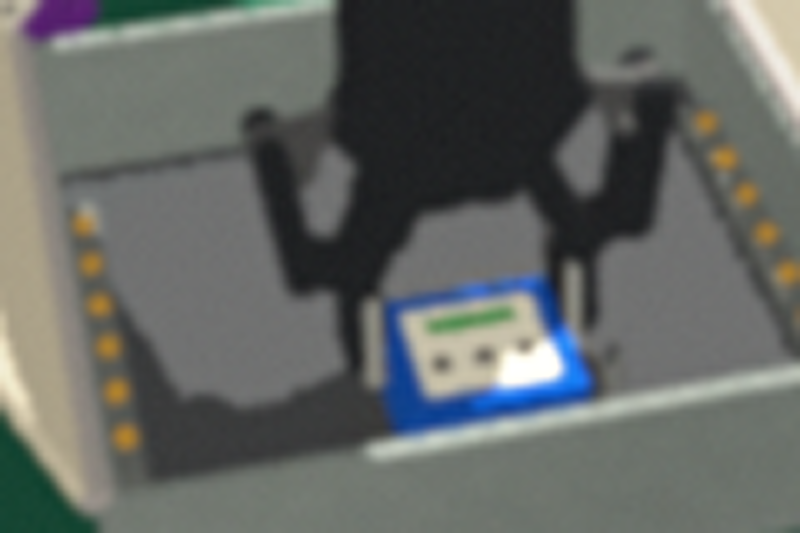

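View pics/w6.png

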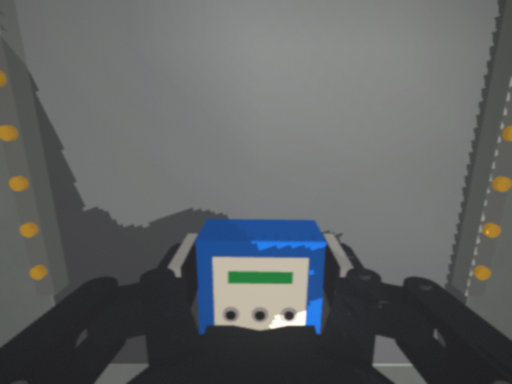

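carry_out(series=[[[0,1.5,0,0,0,0,0],[0,1.5,0,0,0,0,0],[-1,0,0,0,0,0,0],[-1,0,0,0,0,0,0],[-1,0,0,0,0,0,0],[-1,0,0,-20,0,0,0],[-1,0,0,-25,0,0,0],[-1,25,0,0,0,0,0],[0,25,0,0,0,0,0],[0,0,0,0,0,0,0]]])

```text
clock: 8.55
ee_pos: [0.5608, -0.0507, 0.0653]
tool_rot: [-0.506, -3.096, -0.001]
force: [-1.0, 0.3, 0.1]
gripper_width: 0.0587
```

Run:
```python
from h import *
go(box=(-.006,.0,.0216),yaw=BOX[2])
w=env.camera("wrist"); cv2.imwrite("pics/w7.png",w["color"][:,:,::-1])
```

```text
k 3.141592653589793
pos [ 0.5608 -0.0507  0.0653] tgt [ 0.5673 -0.0535  0.0216] q6 [-0.2, 0.47, -0.25, 0.86, 0.0, 0.12] F [-1.   0.3  0.1] w 0.0587 t 8.55
rot [-0.    -0.004  0.001] shift in current axes mm [-7.2 -0.5 43.6] shift in target axes [-7.  -0.5 43.7]
```

View pics/w7.png

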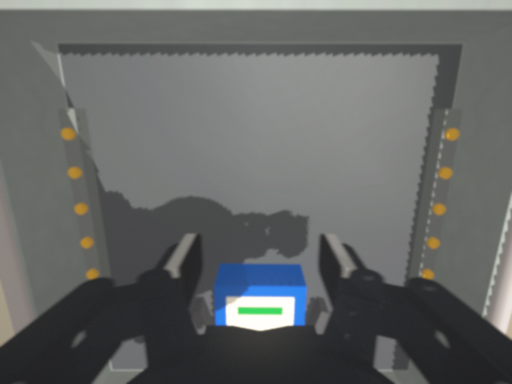

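carry_out(series=[[[0.2,0,0,15,0,0.002,0],[0.2,0,0,15,0,0,0],[0.2,0,0,10,0,0,0],[0.2,0,0,3,0,0,0],[0.2,-8,0,0,0,0,0],[0.2,-8,0,0,0,0,0],[0.2,-4,0,0,0,0,0],[0.2,-2,0,0,0,0,0],[0.2,-1,0,0,0,0,0],[0.2,0,0,0,0,0,0]]])

```text
clock: 9.6
ee_pos: [0.5861, -0.0592, 0.0229]
tool_rot: [-0.508, -3.098, -0.001]
force: [0.2, -0.3, 0.2]
gripper_width: 0.0343
```

carry_out(series=[[[0.2,-2,0,0,0,0,0],[0.2,-2,0,0,0,0,0],[0.2,0,0,0,0,0,0]]])

```text
clock: 9.9
ee_pos: [0.5862, -0.0595, 0.0223]
tool_rot: [-0.507, -3.092, -0.001]
force: [-8.3, 2.6, 6.9]
gripper_width: 0.0344
```

carry_out(series=[[[0.2,-2,0,0,0,0,0],[0.2,-2,0,0,0,0,0],[0.2,-2,0,0,0,0,0],[0.2,0,0,0,0,0,0]]])

```text
clock: 10.3
ee_pos: [0.5862, -0.0598, 0.0217]
tool_rot: [-0.505, -3.082, -0.002]
force: [-19.7, 6.2, 17.5]
gripper_width: 0.0343
```

carry_out(series=[[[0.2,-2,0,0,0,0,0],[0.2,-2,0,0,0,0,0],[0.2,-2,0,0,0,0,0],[0.2,0,0,0,0,0,0]]])

```text
clock: 10.7
ee_pos: [0.5862, -0.0601, 0.021]
tool_rot: [-0.503, -3.071, -0.004]
force: [-32.2, 9.1, 30.9]
gripper_width: 0.0344
```

carry_out(series=[[[0.2,10,0,0,0,0,0],[0.2,20,0,0,0,0,0],[0.2,20,0,-20,0,0,0],[0.2,20,0,-45,0,0,0],[0.2,20,0,-45,0,0,0],[0.2,0,0,-45,0,0,0],[0.2,0,0,-45,0,0,0],[1,0,0,-20,0,0,0],[1,0,0,0,0,0,0]]])

```text
clock: 11.6
ee_pos: [0.5189, -0.0362, 0.2471]
tool_rot: [0.507, 3.094, 0.0]
force: [1.1, 0.5, 1.3]
gripper_width: 0.0059
```

Run:
```python
from h import *
go(box=(-.03,.24,.25),yaw=BOX[2])
for n in ("wrist","top"):
    w=env.camera(n); im=w["color"][:,:,::-1]
    o=(150,100) if n=="wrist" else (200,115); sc=3 if n=="wrist" else 6
    im=cv2.resize(im[o[1]:o[1]+(200 if n=="wrist" else 100),o[0]:o[0]+(260 if n=="wrist" else 130)],None,fx=sc,fy=sc,interpolation=cv2.INTER_CUBIC)
    def dr(P,col):
        q=((proj(w,P)-np.array(o)+.35)*sc).round().astype(int); cv2.polylines(im,[q],True,col,1)
    H=b2w(BOX,[(.055,0,0)])[0]; m=(H[0],H[1],BOX[2])
    dr(b2w(m,[(.03,.03,.036),(.03,-.03,.036),(-.03,-.03,.036),(-.03,.03,.036)]),(0,255,255))
    dr(b2w(BOX,[(.112,.0325,.030),(.112,-.0325,.030),(.087,-.0325,.030),(.087,.0325,.030)]),(0,0,255))
    cv2.imwrite(f"pics/{n}8.png",im)
```

```text
k 3.141592653589793
pos [ 0.5189 -0.0362  0.2471] tgt [0.6212 0.1816 0.25  ] q6 [-0.19, 0.26, -0.07, 1.24, 0.0, 0.13] F [1.1 0.5 1.3] w 0.0059 t 11.6
rot [0.001 0.007 0.   ] shift in current axes mm [-27.5 239.   -2.5] shift in target axes [-27.4 239.   -2.9]
```

View pics/wrist8.png

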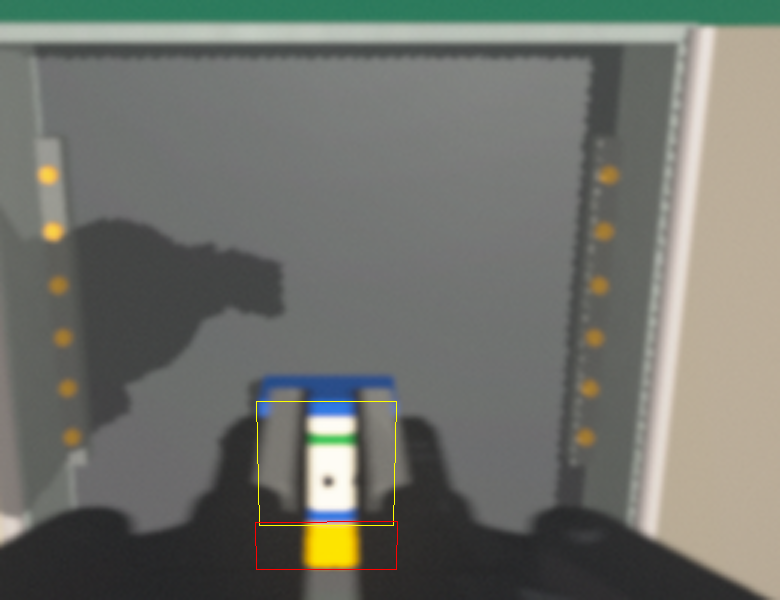

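View pics/top8.png

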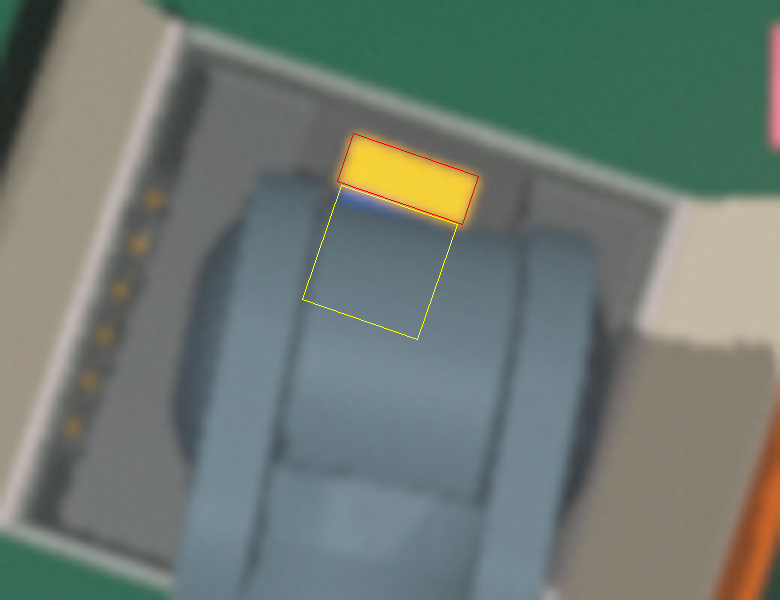

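carry_out(series=[[[1,-4,30,0,0,0.007,0],[1,-4,36,0,0,0,0],[1,-4,36,0,0,0,0],[1,-4,36,0,0,0,0],[1,-4,36,0,0,0,0],[1,-4,36,0,0,0,0],[1,-4,36,0,0,0,0],[1,0,5,0,0,0,0],[1,0,0,0,0,0,0]]])

```text
clock: 12.6
ee_pos: [0.6221, 0.1939, 0.24]
tool_rot: [-0.503, -3.088, 0.0]
force: [-1.2, -0.6, -0.5]
gripper_width: -0.0
```

Run:
```python
from h import *
go(box=(-.03,.25,.143),yaw=BOX[2])
w=env.camera("scene"); cv2.imwrite("pics/s9.png",w["color"][:,:,::-1])
w=env.camera("top"); cv2.imwrite("pics/t9.png",cv2.resize(w["color"][115:215,200:330,::-1],(780,600),interpolation=cv2.INTER_CUBIC))
```

```text
k 3.141592653589793
pos [0.6221 0.1939 0.24  ] tgt [0.6244 0.1911 0.143 ] q6 [0.2, 0.56, 0.37, 1.39, 0.0, 0.53] F [-1.2 -0.6 -0.5] w -0.0 t 12.6
rot [-0.002 -0.012  0.002] shift in current axes mm [-4.3 -1.7 97. ] shift in target axes [-3.1 -2.  97. ]
```

View pics/s9.png

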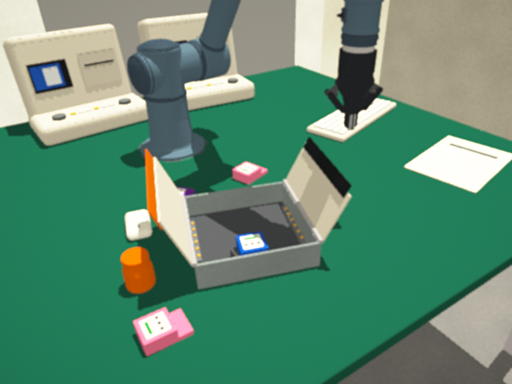

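View pics/t9.png

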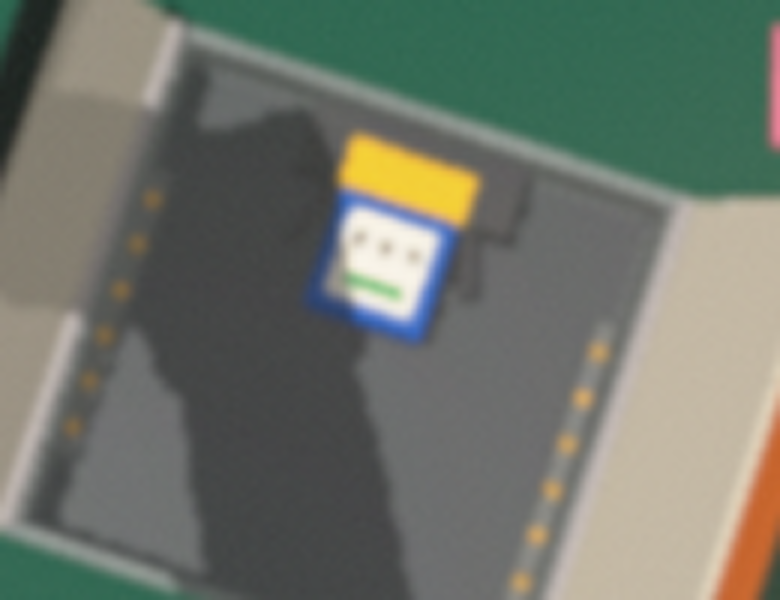

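carry_out(series=[[[1,-1,0,25,0,-0.01,0],[1,-1,0,35,0,0,0],[1,-1,0,30,0,0,0],[1,0,0,5,0,0,0],[1,0,-10,0,0,0,0],[1,0,-15,0,0,0,0],[1,0,-15,0,0,0,0],[1,0,-15,0,0,0,0],[1,0,0,0,0,0,0]]])

```text
clock: 13.6
ee_pos: [0.6105, 0.142, 0.1555]
tool_rot: [0.507, 3.09, 0.016]
force: [-6.5, 10.3, 23.4]
gripper_width: -0.0001
```

carry_out(series=[[[1,0,-15,0,0,0,0],[1,0,-15,0,0,0,0],[1,0,-15,0,0,0,0],[1,0,0,0,0,0,0]]])

```text
clock: 14.0
ee_pos: [0.5966, 0.0986, 0.1628]
tool_rot: [0.506, 3.083, 0.011]
force: [-24.4, 7.4, 62.0]
gripper_width: 0.0001
```

Run:
```python
from h import *
go(box=(-.03,.10,.143),yaw=BOX[2])
w=env.camera("scene"); cv2.imwrite("pics/s10.png",cv2.resize(w["color"][60:300,130:450,::-1],(800,600),interpolation=cv2.INTER_CUBIC))
```

```text
k 3.141592653589793
pos [0.5966 0.0986 0.1628] tgt [0.5765 0.0489 0.143 ] q6 [0.06, 0.45, -0.01, 1.09, 0.0, 0.38] F [-24.4   7.4  62. ] w 0.0001 t 14.0
rot [ 0.01   0.016 -0.   ] shift in current axes mm [  3.5 -53.6  19.2] shift in target axes [  3.2 -53.5  19.8]
```

View pics/s10.png

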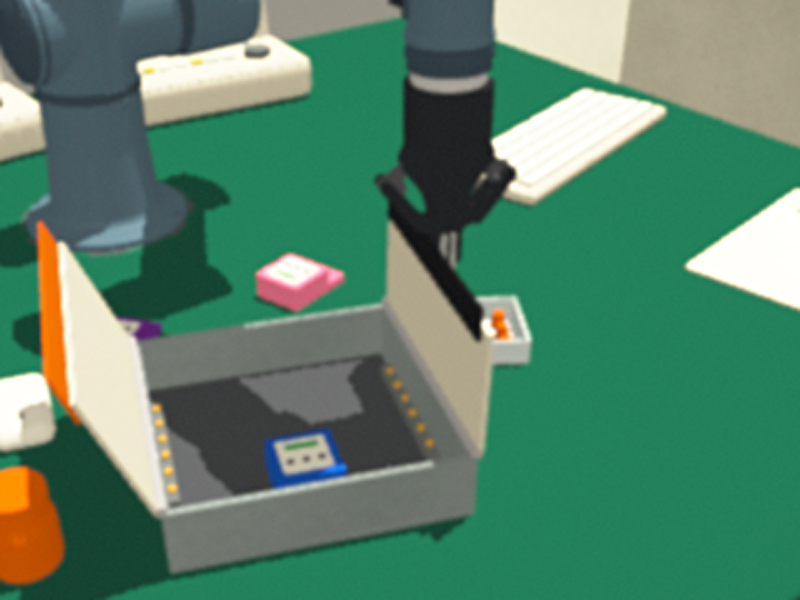

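carry_out(series=[[[1,0,0,-30,0,0,0],[1,0,0,-10,0,0,0],[1,0,0,0,0,0,0]]])

```text
clock: 14.35
ee_pos: [0.5954, 0.0968, 0.191]
tool_rot: [0.508, 3.093, 0.002]
force: [0.6, 0.7, 0.1]
gripper_width: 0.0003
```

Run:
```python
from h import *
go(box=(-.03,.10,.143),yaw=BOX[2])
w=env.camera("scene"); cv2.imwrite("pics/s11.png",cv2.resize(w["color"][120:240,230:390,::-1],(800,600),interpolation=cv2.INTER_CUBIC))
```

```text
k 3.141592653589793
pos [0.5954 0.0968 0.191 ] tgt [0.5765 0.0489 0.143 ] q6 [0.06, 0.44, 0.06, 1.18, -0.0, 0.38] F [0.6 0.7 0.1] w 0.0003 t 14.35
rot [ 0.002  0.007 -0.001] shift in current axes mm [  3.  -51.5  47.8] shift in target axes [  2.7 -51.4  48. ]
```

View pics/s11.png

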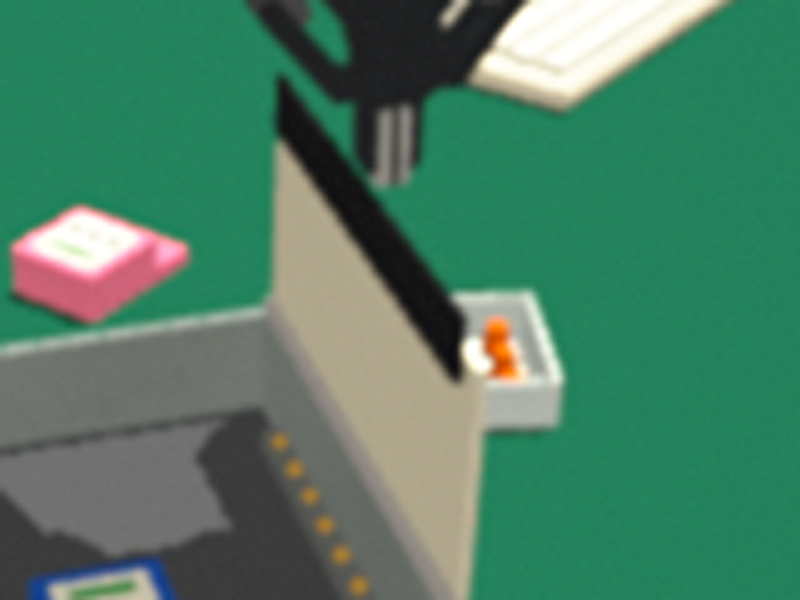

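carry_out(series=[[[1,0,8,0,0,0,0],[1,0,0,16,0,0,0],[1,0,-13,2,0,0,0],[1,0,-13,4,0,0,0],[1,0,0,0,0,0,0]]])

```text
clock: 14.9
ee_pos: [0.5866, 0.0787, 0.1647]
tool_rot: [-0.511, -3.098, 0.002]
force: [-0.2, 0.8, -0.4]
gripper_width: -0.0003
```

Run:
```python
from h import *
go(box=(-.03,.1,.159),yaw=BOX[2])
w=env.camera("scene"); cv2.imwrite("pics/s12.png",cv2.resize(w["color"][120:240,230:390,::-1],(800,600),interpolation=cv2.INTER_CUBIC))
```

```text
k 3.141592653589793
pos [0.5866 0.0787 0.1647] tgt [0.5765 0.0489 0.159 ] q6 [0.03, 0.44, -0.02, 1.11, -0.0, 0.35] F [-0.2  0.8 -0.4] w -0.0003 t 14.9
rot [-0.002 -0.001 -0.002] shift in current axes mm [  0.1 -31.4   5.8] shift in target axes [  0.1 -31.4   5.7]
```

View pics/s12.png

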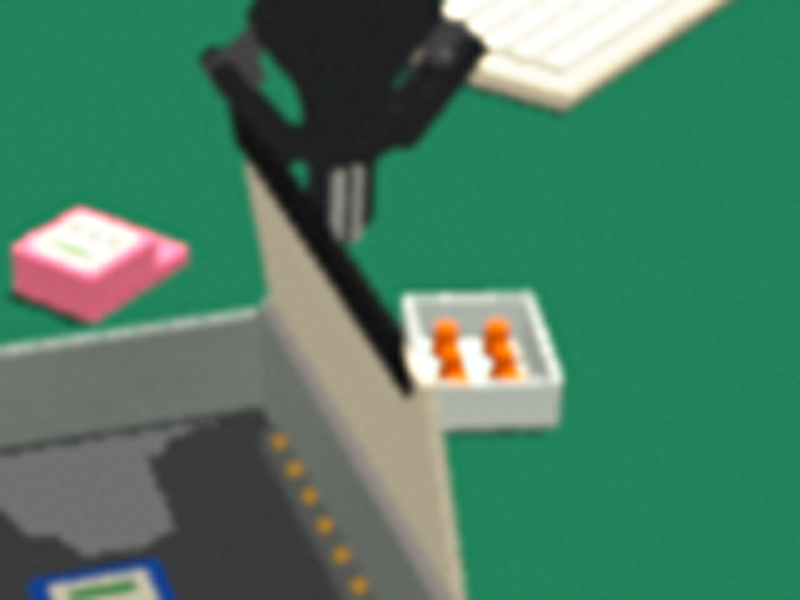

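carry_out(series=[[[1,0,-16,0,0,0,0],[1,0,-15,5,0,0,0],[1,0,-11,6,0,0,0],[1,0,-11,8,0,0,0],[1,0,0,0,0,0,0]]])

```text
clock: 15.45
ee_pos: [0.5698, 0.0284, 0.1454]
tool_rot: [-0.511, -3.099, 0.002]
force: [-1.0, 0.5, 0.0]
gripper_width: 0.0002
```

Run:
```python
from h import *
go(box=(-.03,.061,.125),yaw=BOX[2])
w=env.camera("scene"); cv2.imwrite("pics/s13.png",cv2.resize(w["color"][120:240,230:390,::-1],(800,600),interpolation=cv2.INTER_CUBIC))
```

```text
k 3.141592653589793
pos [0.5698 0.0284 0.1454] tgt [0.564 0.012 0.125] q6 [-0.06, 0.41, -0.11, 1.05, -0.0, 0.27] F [-1.   0.5  0. ] w 0.0002 t 15.45
rot [-0.002 -0.001 -0.002] shift in current axes mm [  0.1 -17.3  20.4] shift in target axes [  0.2 -17.4  20.4]
```

View pics/s13.png

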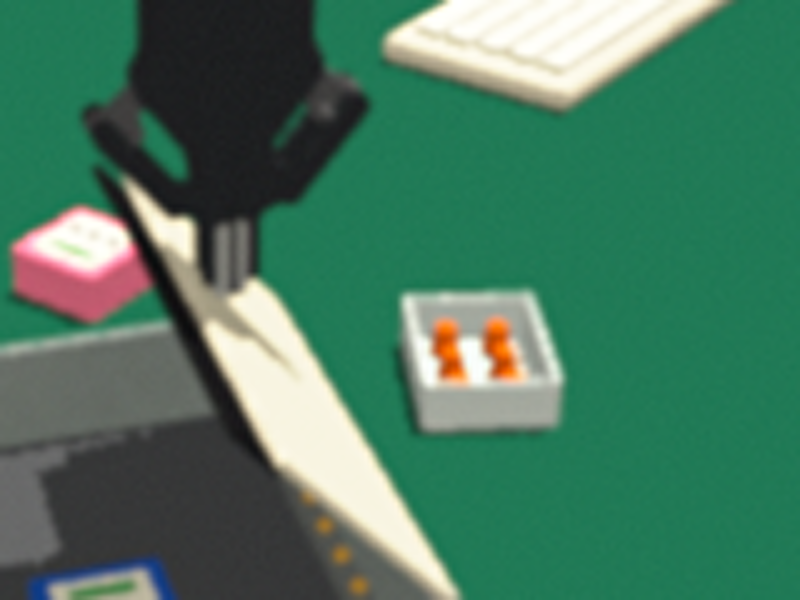

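carry_out(series=[[[1,0,-9,9,0,0,0],[1,0,-8,11,0,0,0],[1,0,-7,12,0,0,0],[1,0,-6,12,0,0,0],[1,0,-3,11,0,0,0],[1,0,0,8,0,0,0],[1,0,0,4,0,0,0],[1,0,0,0,0,0,0]]])

```text
clock: 16.3
ee_pos: [0.5597, -0.0006, 0.0787]
tool_rot: [-0.507, -3.099, -0.0]
force: [-0.8, -0.6, -0.7]
gripper_width: 0.0003
```

carry_out(series=[[[1,0,0,2,0,0,0],[1,0,0,2,0,0,0],[1,0,0,0,0,0,0]]])

```text
clock: 16.6
ee_pos: [0.5606, -0.0008, 0.0757]
tool_rot: [0.507, 3.099, 0.0]
force: [-0.7, 0.7, 0.4]
gripper_width: -0.0002
```

Run:
```python
from h import *
go(box=(-.03,.045,.0755),yaw=BOX[2])
w=env.camera("scene"); cv2.imwrite("pics/s14.png",cv2.resize(w["color"][60:300,130:450,::-1],(800,600),interpolation=cv2.INTER_CUBIC))
```

```text
k 3.141592653589793
pos [ 0.5606 -0.0008  0.0757] tgt [ 0.5589 -0.0032  0.0755] q6 [-0.11, 0.45, -0.25, 0.87, 0.0, 0.21] F [-0.7  0.7  0.4] w -0.0002 t 16.6
rot [0.    0.001 0.   ] shift in current axes mm [ 0.8 -2.8  0.2] shift in target axes [ 0.8 -2.8  0.2]
```

View pics/s14.png

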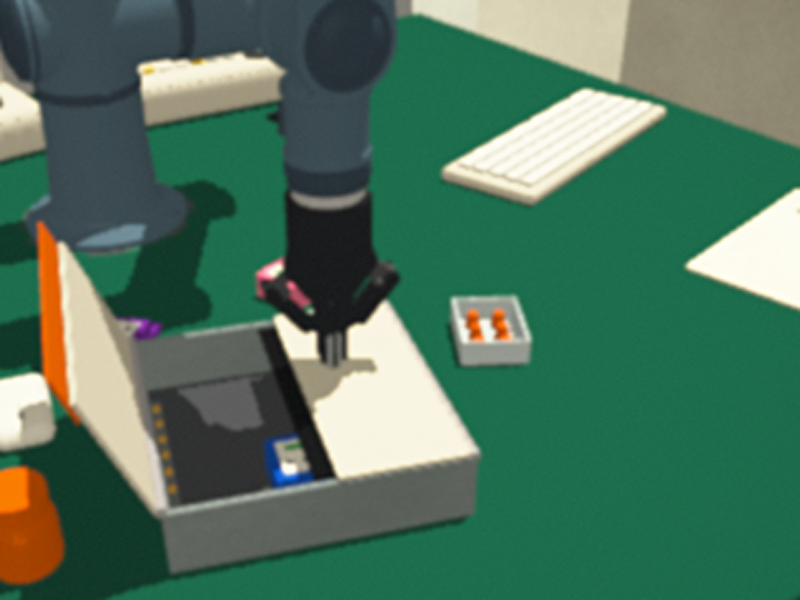

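carry_out(series=[[[1,0,0,1.5,0,0,0],[1,0,0,1.5,0,0,0],[1,0,0,0,0,0,0]]])

```text
clock: 16.95
ee_pos: [0.561, -0.0009, 0.0753]
tool_rot: [0.507, 3.097, 0.0]
force: [-7.0, 0.4, 17.6]
gripper_width: -0.0
```

carry_out(series=[[[1,0,0,1.5,0,0,0],[1,0,0,1.5,0,0,0],[1,0,0,0,0,0,0]]])

```text
clock: 17.25
ee_pos: [0.5611, -0.0009, 0.0751]
tool_rot: [0.507, 3.096, 0.0]
force: [-13.9, 0.4, 37.5]
gripper_width: -0.0
```

carry_out(series=[[[1,0,0,-20,0,0,0],[1,0,0,-45,0,0,0],[1,0,0,-45,0,0,0],[1,0,0,-45,0,0,0],[1,0,-20,-40,0,0,0],[1,0,-40,0,0,0,0],[1,0,-40,0,0,0,0],[1,0,-40,0,0,0,0],[1,0,-40,0,0,0,0],[1,0,-40,0,0,0,0]]])

```text
clock: 18.25
ee_pos: [0.4897, -0.2108, 0.2649]
tool_rot: [0.507, 3.099, -0.0]
force: [0.1, -0.1, -0.4]
gripper_width: 0.0002
```

carry_out(series=[[[1,0,-40,0,0,0,0],[1,0,-30,0,0,0,0],[1,0,-10,0,0,0,0],[1,0,0,0,0,0,0]]])

```text
clock: 18.65
ee_pos: [0.4644, -0.2862, 0.2645]
tool_rot: [0.511, 3.098, 0.0]
force: [0.6, 1.2, -0.3]
gripper_width: 0.0001
```

Run:
```python
from h import *
go(box=(-.03,-.25,.193),yaw=BOX[2])
w=env.camera("scene"); cv2.imwrite("pics/s15.png",w["color"][:,:,::-1])
w=env.camera("top"); cv2.imwrite("pics/t15.png",cv2.resize(w["color"][80:270,150:380,::-1],(726,600),interpolation=cv2.INTER_CUBIC))
```

```text
k 3.141592653589793
pos [ 0.4644 -0.2862  0.2645] tgt [ 0.4647 -0.2827  0.193 ] q6 [-0.67, 0.31, 0.05, 1.31, 0.0, -0.34] F [ 0.6  1.2 -0.3] w 0.0001 t 18.65
rot [ 0.     0.001 -0.002] shift in current axes mm [ 0.9  3.4 71.6] shift in target axes [ 0.8  3.4 71.5]
```

View pics/s15.png

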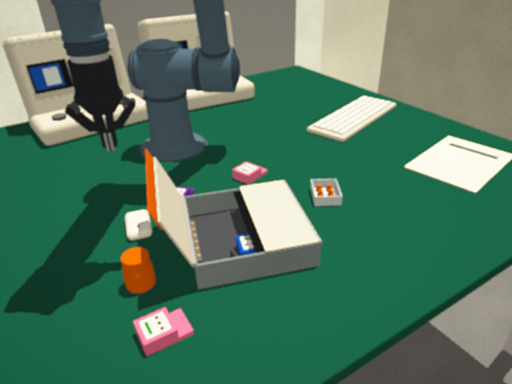

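View pics/t15.png

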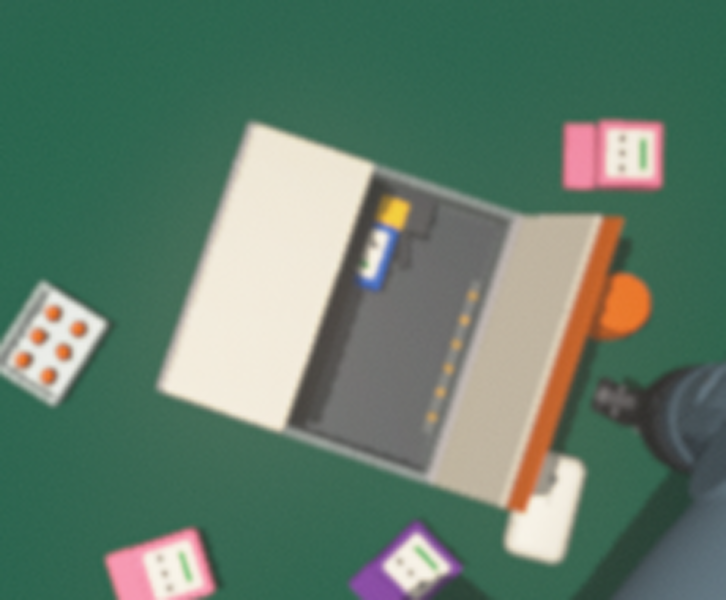

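carry_out(series=[[[1,0,0,30,0,0,0],[1,0,0,35,0,0,0],[1,0,0,6,0,0,0],[1,0,15,0,0,0,0],[1,0,15,0,0,0,0],[1,0,15,0,0,0,0],[1,0,10,0,0,0,0],[1,0,0,0,0,0,0]]])

```text
clock: 19.55
ee_pos: [0.4837, -0.2319, 0.1951]
tool_rot: [0.504, 3.097, -0.001]
force: [-0.3, -0.4, 0.2]
gripper_width: 0.0002
```

carry_out(series=[[[1,0,10,0,0,0,0],[1,0,10,0,0,0,0],[1,0,0,0,0,0,0]]])

```text
clock: 19.85
ee_pos: [0.489, -0.2129, 0.1936]
tool_rot: [0.506, 3.099, 0.002]
force: [-0.5, -0.0, 0.7]
gripper_width: 0.0001
```

Run:
```python
from h import *
go(box=(-.03,-.154,.193),yaw=BOX[2])
w=env.camera("scene"); cv2.imwrite("pics/s16.png",cv2.resize(w["color"][90:270,80:320,::-1],(800,600),interpolation=cv2.INTER_CUBIC))
```

```text
k 3.141592653589793
pos [ 0.489  -0.2129  0.1936] tgt [ 0.4954 -0.1918  0.193 ] q6 [-0.53, 0.31, -0.14, 1.13, 0.0, -0.21] F [-0.5 -0.   0.7] w 0.0001 t 19.85
rot [0.001 0.001 0.001] shift in current axes mm [ 0.7 22.1  0.6] shift in target axes [ 0.7 22.1  0.6]
```

View pics/s16.png

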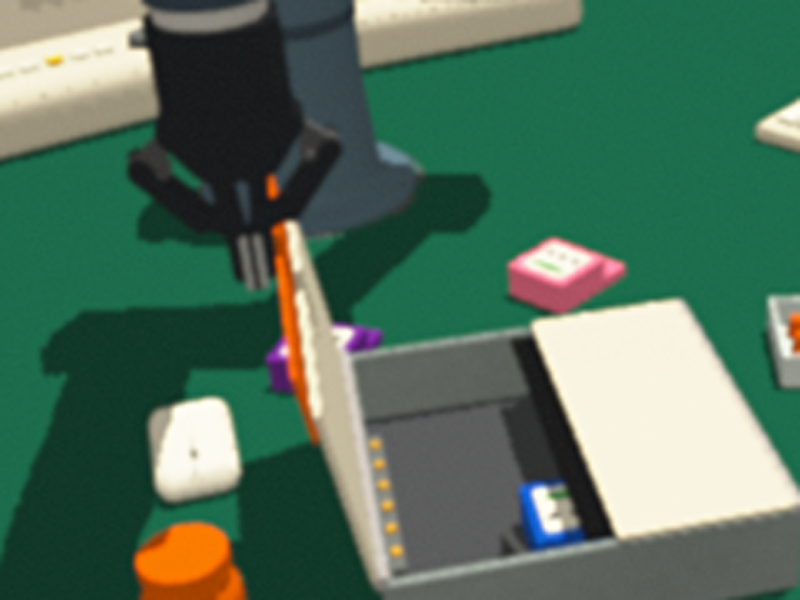

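carry_out(series=[[[1,0,14,-1,0,0,0],[1,0,14,-2,0,0,0],[1,0,14,-1,0,0,0],[1,0,12,2,0,0,0],[1,0,10,2,0,0,0],[1,0,0,0,0,0,0]]])

```text
clock: 20.5
ee_pos: [0.5095, -0.1516, 0.1933]
tool_rot: [0.504, 3.1, 0.002]
force: [-0.1, -0.3, 0.1]
gripper_width: 0.0
```

Run:
```python
from h import *
go(box=(-.03,-.086,.186),yaw=BOX[2])
w=env.camera("scene"); cv2.imwrite("pics/s17.png",cv2.resize(w["color"][90:270,80:320,::-1],(800,600),interpolation=cv2.INTER_CUBIC))
```

```text
k 3.141592653589793
pos [ 0.5095 -0.1516  0.1933] tgt [ 0.5171 -0.1273  0.186 ] q6 [-0.41, 0.31, -0.14, 1.12, 0.0, -0.09] F [-0.1 -0.3  0.1] w 0.0 t 20.5
rot [0.001 0.001 0.003] shift in current axes mm [ 0.5 25.5  7.3] shift in target axes [ 0.5 25.5  7.3]
```

View pics/s17.png

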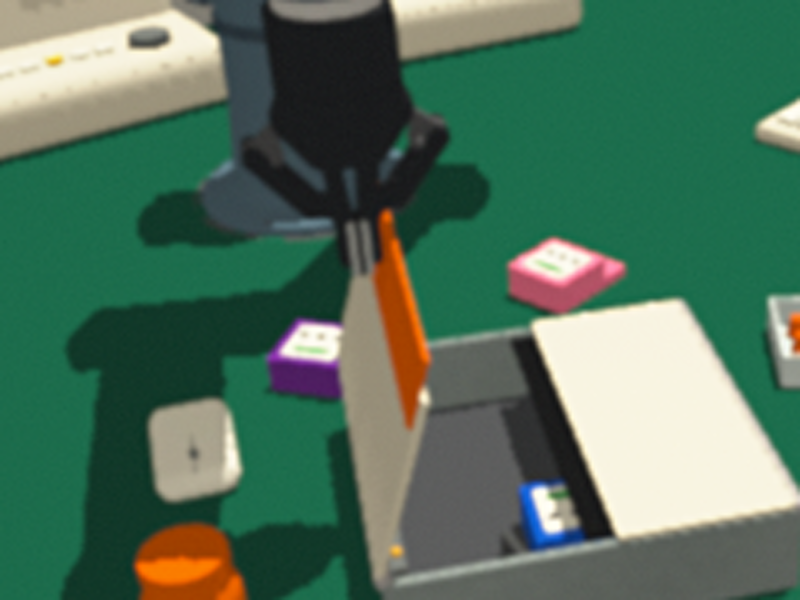

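carry_out(series=[[[1,0,12,2,0,0,0],[1,0,13,5,0,0,0],[1,0,9,6,0,0,0],[1,0,8,6,0,0,0],[1,0,8,7,0,0,0],[1,0,8,8,0,0,0],[1,0,7,8,0,0,0],[1,0,7,9,0,0,0],[1,0,0,0,0,0,0]]])

```text
clock: 21.45
ee_pos: [0.531, -0.0841, 0.1407]
tool_rot: [-0.506, -3.098, -0.001]
force: [0.7, 0.3, 0.3]
gripper_width: -0.0004
```

Run:
```python
from h import *
go(box=(-.03,-.024,.112),yaw=BOX[2])
w=env.camera("scene"); cv2.imwrite("pics/s18.png",cv2.resize(w["color"][90:270,80:320,::-1],(800,600),interpolation=cv2.INTER_CUBIC))
```

```text
k 3.141592653589793
pos [ 0.531  -0.0841  0.1407] tgt [ 0.5369 -0.0686  0.112 ] q6 [-0.28, 0.35, -0.21, 1.0, 0.0, 0.05] F [0.7 0.3 0.3] w -0.0004 t 21.45
rot [ 0.    -0.002  0.001] shift in current axes mm [-0.7 16.6 28.7] shift in target axes [-0.6 16.6 28.7]
```

View pics/s18.png

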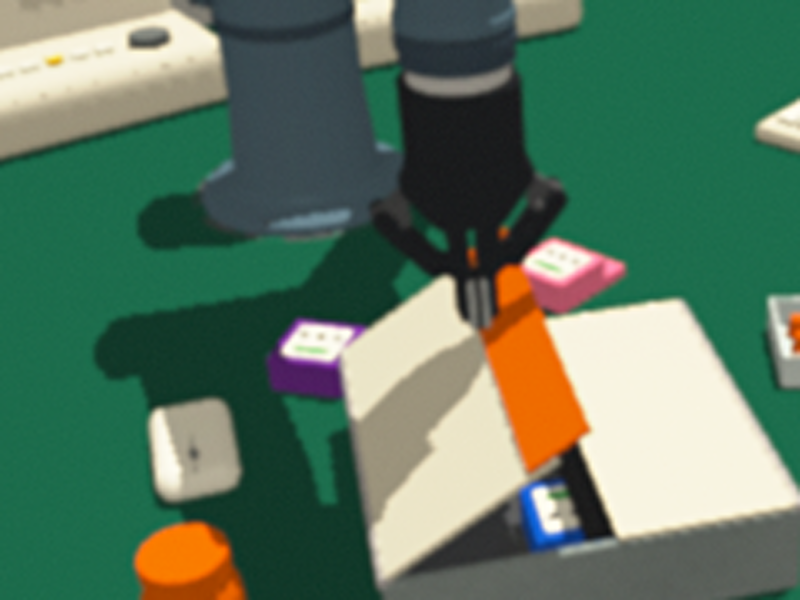

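carry_out(series=[[[1,0,6,10,0,0,0],[1,0,6,9,0,0,0],[1,0,4,10,0,0,0],[1,0,3,10,0,0,0],[1,0,2,9,0,0,0],[1,0,2,7,0,0,0],[1,0,0,4,0,0,0],[1,0,0,0,0,0,0]]])

```text
clock: 22.3
ee_pos: [0.5388, -0.0634, 0.0828]
tool_rot: [-0.508, -3.1, 0.0]
force: [0.1, -0.4, -0.4]
gripper_width: -0.0
```

carry_out(series=[[[1,0,0,1.5,0,0,0],[1,0,0,1.5,0,0,0],[1,0,0,0,0,0,0]]])

```text
clock: 22.6
ee_pos: [0.5396, -0.0637, 0.0808]
tool_rot: [0.508, 3.099, -0.0]
force: [0.2, -0.2, -0.1]
gripper_width: 0.0003
```

carry_out(series=[[[1,0,0,1.5,0,0,0],[1,0,0,1.5,0,0,0],[1,0,0,0,0,0,0]]])

```text
clock: 22.9
ee_pos: [0.5399, -0.0636, 0.0793]
tool_rot: [0.507, 3.098, -0.0]
force: [-4.5, 0.8, 11.7]
gripper_width: -0.0
```

carry_out(series=[[[1,0,0,1.5,0,0,0],[1,0,0,1.5,0,0,0],[1,0,0,1,0,0,0],[1,0,0,0,0,0,0]]])

```text
clock: 23.3
ee_pos: [0.5401, -0.0636, 0.0788]
tool_rot: [0.507, 3.096, -0.001]
force: [-13.5, 2.2, 36.5]
gripper_width: 0.0002
```

carry_out(series=[[[1,0,0,-15,0,0,0],[1,0,0,-40,0,0,0],[1,0,0,-40,0,0,0],[1,20,-40,-20,0,0,0],[1,20,-40,0,0,0,0],[1,20,-40,0,0,0,0],[1,20,-40,0,0,0,0],[1,0,-40,0,0,0,0],[1,0,-40,0,0,0,0],[1,0,0,0,0,0,0]]])

```text
clock: 24.3
ee_pos: [0.386, -0.2696, 0.1889]
tool_rot: [0.517, 3.097, -0.004]
force: [0.1, 0.1, 0.8]
gripper_width: 0.0002
```

Run:
```python
from h import *
go(box=(-.03,-.017,.0795),yaw=BOX[2])
w=env.camera("scene"); cv2.imwrite("pics/s19.png",cv2.resize(w["color"][120:300,110:350,::-1],(800,600),interpolation=cv2.INTER_CUBIC))
w=env.camera("top"); im=cv2.resize(w["color"][80:270,150:380,::-1],None,fx=3.15,fy=3.15,interpolation=cv2.INTER_CUBIC)
def dr(P,col):
    q=((proj(w,P)-[149.65,79.65])*3.15).round().astype(int); cv2.polylines(im,[q],True,col,1)
dr(b2w(BOX,[(.129,.024,.0715),(-.129,.024,.0715),(-.129,-.02,.0715),(.129,-.02,.0715)]),(255,0,0))
cv2.imwrite("pics/t19.png",im)
```

```text
k 3.141592653589793
pos [ 0.386  -0.2696  0.1889] tgt [ 0.5391 -0.0619  0.0795] q6 [-0.74, 0.19, -0.31, 1.07, -0.0, -0.41] F [0.1 0.1 0.8] w 0.0002 t 24.3
rot [-0.002  0.003 -0.006] shift in current axes mm [-77.1 246.5 109. ] shift in target axes [-78.8 245.7 109.4]
```

View pics/s19.png

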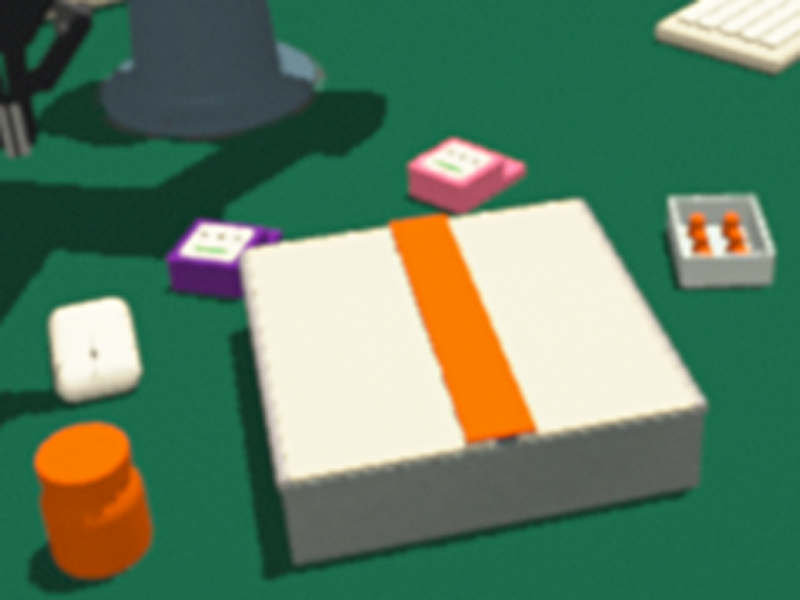

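View pics/t19.png

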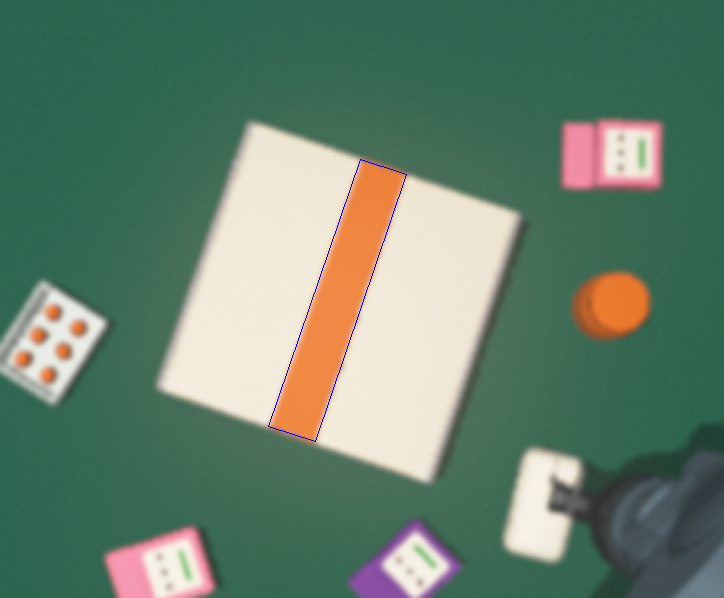

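Run:
```python
from h import *
print(env.finish_job())
```

```text
the job is handed in; nothing more can be done
None
```

The module is home in the retaining block and both leaves are shut in the right order. One force reading on the way may count against the job. It was handed in at about 24 s on the robot's clock, with the arm clear of everything.

- **Module:** I gripped its rear half, squared it to the box, and slid it along the floor under the overhang. I then released it and pushed it from behind with two fingers until it stopped dead at about 33 N. Its back face ended at box x ≈ 25 mm, which is home, and the top view showed the block against the yellow overhang.
- **Rebated leaf, closed first:** it was pressed to about 37 N with the fingertip at z ≈ 67 mm, against 67.5 mm when shut.
- **Flanged leaf, closed second:** it was pressed to about 36 N with the fingertip at z ≈ 71 mm, against 71.5 mm when shut. In the last top view the orange flange matched the outline I expected for the shut position, lapping over the first leaf.
- **Bystanders:** the jar, tray and mouse looked unmoved in the last pictures.

**The force reading:** during my first push on the rebated leaf, its top edge caught under the gripper's finger linkage. The wrist read about 62 N upward (about 67 N in all), under its 120 N limit. I backed off at once and redid the push from higher up. I could not tell whether that contact was with the gripper's body, where the limit is 40 N, or only with the finger links.

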